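# Load the toppings caddy at the hot-chocolate stall

## Robot

A 6-joint arm with a two-finger parallel gripper is mounted at the origin on the work surface. World frame = base frame: x ahead of the robot, y to its left, z up, the work surface at z = 0. Lengths are in m, angles in degrees, forces in N, time in s.
With the tool pointing down it reaches from about 0.25 to 0.8 m from the base axis. Payload 3.9 kg.
Tool frame: the origin (TCP) lies on the front face of the gripper's body, between the roots of the fingers; the fingertips stand 73 mm ahead of it and the grasp point (between the pads) lies 54 mm ahead of it; z points along the fingers, y is the direction in which the jaws open and shut (so a half turn about z gives the same grasp; the last joint's range is limited). The gripper opens to 85 mm and grips with 20 to 120 N. Pads are 22 mm wide; open, the fingers measure 114 mm over their backs; the gripper's body (76 mm by 85 mm) begins 54 mm behind the grasp point. The pads swing forward as they close: fully open they stand 13 mm farther back than shut.
Start: joints at [77.063, 14.897, -7.913, 67.191, 0, 90], TCP at [0.118, 0.512, 0.304] pointing down, gripper open.
Joint ranges: [-159.42, 159.42], [-47.68, 98.78], [-73.54, 78.23], [-108.79, 121.32], [-90, 84.71], [-180, 180]. Speed limits (degrees/s): [147.25, 147.25, 180, 180, 180, 180].

## Interface

Orientations are given as a 3x3 rotation matrix whose columns are the frame's x, y, z axes.
In Python, from plant import arm, planner, status, vision gives the robot as it stands. The module is installed in compiled form; this text tells all that it offers. Calls block until the motion is done:
- arm.move_to(position, orientation): joint-space move of the TCP to a pose.
- arm.move_l(position, ori=None, max_speed=0.15, contact_N=None): straight line of the TCP; ori=None keeps the orientation; max_speed is the mean speed in m/s. With contact_N (N) it stops when the force on the tool has changed by that much, and returns True; else False.
- arm.move_j(angles): joint-space move.
- arm.set_gripper(opening, grasp_force=None): opening from 0.0 (shut) to 1.0 (fully open); grasp_force is the grip in N (None keeps the last); returns when the fingers have stopped.
- arm.dwell(seconds).
- planner.inverse_kinematics(position, orientation): joint angles nearest the present ones, or None.
- status.read_state(): the state.
- vision.snapshot(name): name is "scene" or "top" or "wrist"; returns a dict with "img" (420x560x3 uint8, blue, green, red), "range_z" (420x560 float32, m along the optical axis (not along the pixel's ray), 0 where there is no reading), "camera_matrix" (3x3 intrinsics, pixels), "extrinsics" (4x4, takes a point from world to camera coordinates). Camera axes: x right, y down, z forward; pixel columns grow to the right and rows downward; lengths in m; the calibration is good to about 2 mm. A picture is of the moment at which its call begins.
A pose or a line that the arm cannot do raises arm.Unreachable and nothing moves.
- arm.close_job(): hands the job in, once; it reports no verdict.
The state is a dict: "clock": time; "qpos": joint angles; "qd": joint speeds; "joint_torque": joint torques, N m; "tool_pos": TCP position; "ee_rot": TCP orientation; "contact_force": force on the tool from outside, world axes, zero at the start; "torque": the same for the moment, N m; "finger_gap": opening from 0.0 (shut) to 1.0 (fully open).
Only numpy, scipy, OpenCV 4.12 (cv2) and the standard library are available. Lean on these libraries where they do the work, as an engineer would, in place of code of your own. Each camera call takes 0.05 s, during which the arm holds its last target.

## Task

Get the toppings caddy ready for the hot-chocolate table: stand the cream can in the steel cooler sleeve, the brown-lidded cocoa shaker in the round cup, the sprinkles canister in the square cup and the brown chocolate-sauce bottle in the oblong cup, each upright and right down on the floor of its holder. Set them down, do not let go of them in mid-air, and do not tip them over on the way. The yellow mustard bottle and the blue-lidded salt shaker belong to the hot-dog stall: leave them standing where they are.

Things in the scene. Friction and masses are not known exactly. Their poses are not given: they have to be found in the camera images.
- cream_can: White spray-cream can with a blue band low down and a white cap, 146 mm tall, standing upright on the table. Body 50 mm in diameter up to 108 mm, then a round cap 42 mm in diameter from 116 to 141 mm, rounded off above. About 0.22 kg. Origin: centre of its underside; z up along its axis. Goes in the cooler sleeve.
- cocoa_shaker: Round brushed-steel shaker with a dark brown perforated lid, 127 mm tall, upright on the table. Body 64 mm in diameter, lid 66 mm in diameter with straight sides from 98 to 120 mm, slightly domed above. About 0.25 kg. Origin: centre of its underside; z up. Goes in the round cup.
- sprinkles_canister: Square cream-white canister with coloured dots and a pink lid, 125 mm tall, upright on the table. Body 62 x 62 mm up to 104 mm, lid 60 x 60 mm above it with straight sides. About 0.24 kg. Origin: centre of its underside; x and y square to its sides, z up. Any side may face front. Goes in the square cup.
- chocolate_bottle: Oblong dark brown sauce bottle with a brown flip cap, 143 mm tall, upright on the table. Body 70 mm (along its x) by 44 mm (along its y) up to 102 mm, shoulder 54 x 36 mm, then a flat-sided cap 46 mm (x) by 34 mm (y) from 116 to 143 mm, easily gripped across its 34 mm. About 0.3 kg. Origin: centre of its underside; z up. Either way round will do. Goes in the oblong cup.
- salt_shaker: Look-alike that stays where it is: the same steel shaker (66 mm in diameter, 127 mm tall) with a blue lid. Origin: centre of its underside; z up.
- mustard_bottle: Look-alike that stays where it is: the same oblong bottle (70 x 44 mm, 143 mm tall), all yellow. Origin: centre of its underside; x along its long side, z up.
- cooler_sleeve: Holder for the cream can: tall steel tube, inside diameter 70 mm, wall 6 mm, rim 80 mm and well floor 6 mm above its origin. Origin: centre of the underside of its base, 4 mm above the table; z up. The four holders stand fixed in a 2 x 2 block, 108 mm from centre to centre, in any arrangement in a fixed steel tray, 228 mm square, walls 26 mm high, low carrying loops on two sides.
- round_cup: Holder for the cocoa shaker: low round white cup on a black base 104 mm square and 6 mm thick (all four holders have it), inside diameter 86 mm, wall 4 mm, rim 40 mm and well floor 6 mm above its origin. Origin: centre of the underside of its base, 4 mm above the table; z up.
- square_cup: Holder for the sprinkles canister: low square white cup, 84 x 84 mm inside, wall 4 mm, rim 40 mm and well floor 6 mm above its origin. Origin: centre of the underside of its base, 4 mm above the table; z up, x and y square to its walls.
- oblong_cup: Holder for the chocolate bottle: low oblong white cup, inside 94 mm (along its x) by 62 mm (along its y), wall 4 mm, rim 40 mm and well floor 6 mm above its origin. Origin: centre of the underside of its base, 4 mm above the table; z up.

How it is judged:
By the outcome, as a careful person would: the job done as asked, in the order asked, and still so for the second after the job is handed in, with the robot touching nothing.
It also fails if it takes over 106 s, if anything falls off the work surface, if the arm or the gripper's body presses on something with over 40 N, if the wrist force passes 120 N, or if a joint passes its speed limit or range.

## Working session

There is one attempt and no reset: what is moved stays moved. The work goes in short steps, each a Python script; the robot and the scene stay as the last script left them, time stands still between calls to the robot, and variables do not carry over. Pictures are saved under pics/ and viewed, and the job is handed in when it is done.

```bash
mkdir -p pics; ls
python3 - <<'E'
from plant import arm, planner, status, vision
import cv2,numpy as np
for n in ["scene","top","wrist"]:
    s=vision.snapshot(n); cv2.imwrite(f"pics/{n}0.png",s["img"]); np.savez(f"{n}0.npz",**s)
    print(n,s["camera_matrix"].round(1).tolist(),s["extrinsics"].round(3).tolist(),(s["range_z"]>0).mean())
print(status.read_state())
E
```

```text
pics
scene [[449.2, 0.0, 277.9], [0.0, 449.2, 217.4], [0.0, 0.0, 1.0]] [[0.397, 0.918, -0.023, -0.197], [0.485, -0.231, -0.844, -0.216], [-0.779, 0.324, -0.536, 1.332], [0.0, 0.0, 0.0, 1.0]] 0.9960331632653061
top [[421.4, 0.0, 276.4], [0.0, 421.4, 211.0], [0.0, 0.0, 1.0]] [[-0.017, -1.0, 0.012, -0.019], [-0.988, 0.014, -0.156, 0.551], [0.156, -0.015, -0.988, 0.838], [0.0, 0.0, 0.0, 1.0]] 0.9957568027210885
wrist [[349.2, 0.0, 274.3], [0.0, 349.2, 210.4], [0.0, 0.0, 1.0]] [[0.224, 0.974, -0.002, -0.524], [0.937, -0.215, 0.275, -0.037], [0.267, -0.063, -0.962, 0.379], [0.0, 0.0, 0.0, 1.0]] 0.9961011904761905
{'clock': 0.15, 'qpos': array([ 7.70604971e+01,  1.49278653e+01, -7.96718935e+00,  6.71912895e+01,
        2.61763228e-04,  9.00011603e+01]), 'qd': array([ 0.08404767, -0.02916741,  0.2550841 , -0.00077773, -0.02566191,
       -0.04999153]), 'joint_torque': array([-8.07294819e-04, -4.06007230e+01,  2.54165679e+01,  1.26828210e-02,
       -8.45587169e-05,  5.66065861e-08]), 'tool_pos': array([0.1174667 , 0.51127155, 0.30325943]), 'ee_rot': array([[-9.74602505e-01,  2.23941600e-01, -3.41900981e-04],
       [ 2.23941861e-01,  9.74601400e-01, -1.46769992e-03],
       [ 4.53810582e-06, -1.50698996e-03, -9.99998864e-01]]), 'contact_force': array([ 0.36249266, -0.56780241, -0.23822596]), 'torque': array([-0.03135208,  0.03249318,  0.02439149]), 'finger_gap': 1.0012509952703517}
```

View pics/scene0.png

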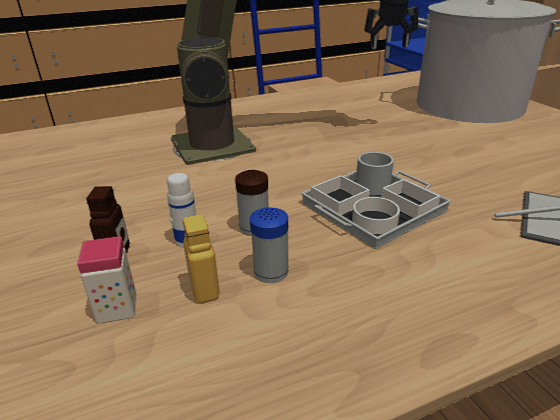

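View pics/top0.png

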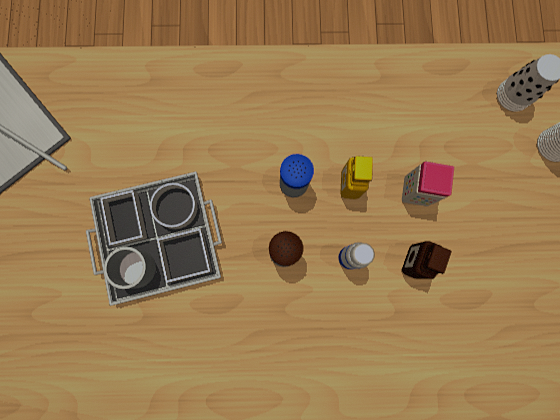

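View pics/wrist0.png

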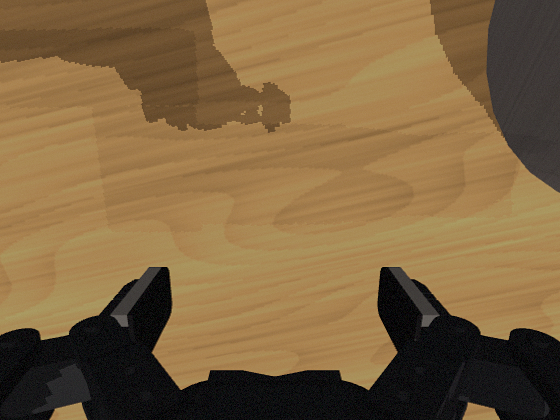

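The top view shows the tray at about (155,238). The sleeve is lower-left (127,268), the oblong cup upper-left (123,219), the round cup upper-right (173,205) and the square cup lower-right (186,256). The cocoa shaker is at (286,248), cream can at (358,255), chocolate bottle at (428,260), sprinkles at (430,183), salt at (297,172) and mustard at (357,175).

```bash
cat > geo.py <<'E'
import numpy as np,cv2
def cloud(s):
    K=s["camera_matrix"];T=s["extrinsics"];d=s["range_z"].astype(float)
    v,u=np.mgrid[0:d.shape[0],0:d.shape[1]]
    pc=np.stack([(u-K[0,2])/K[0,0]*d,(v-K[1,2])/K[1,1]*d,d],-1)
    p=(pc-T[:3,3])@T[:3,:3]
    p[d<=0]=np.nan
    return p
def project(s,P):
    K=s["camera_matrix"];T=s["extrinsics"];c=T[:3,:3]@np.asarray(P)+T[:3,3]
    q=K@c; return q[:2]/q[2]
def rayplane(s,u,v,z):
    K=s["camera_matrix"];T=s["extrinsics"];R=T[:3,:3]
    o=-R.T@T[:3,3];d=R.T@np.array([(u-K[0,2])/K[0,0],(v-K[1,2])/K[1,1],1.])
    return o+d*(z-o[2])/d[2]
E
python3 - <<'E'
import numpy as np,cv2
from geo import *
S=dict(np.load("top0.npz")); C=dict(np.load("scene0.npz"))
p=cloud(S);q=cloud(C)
print("table z",np.nanmedian(p[300:400,200:500,2]),np.nanmedian(q[320:400,300:450,2]))
def comps(p,lo,hi,zmin):
    m=(np.nan_to_num(p[...,2])>zmin)&(p[...,0]>.2)&(p[...,0]<.75)&(abs(p[...,1])<.55)
    n,l,st,c=cv2.connectedComponentsWithStats(m.astype(np.uint8))
    for i in range(1,n):
        if st[i,4]<40: continue
        P=p[l==i]; zt=np.percentile(P[:,2],95); T=P[P[:,2]>zt-.02]
        r=cv2.minAreaRect((T[:,:2]*1000).astype(np.float32))
        print(c[i].round(),st[i,4],"zt",zt.round(4),"rect",np.round(r[0],1),np.round(r[1],1),round(r[2],1), "bbox",(P.min(0)[:2]*1000).round(),(P.max(0)[:2]*1000).round())
print("top");comps(p,0,0,.06)
print("scene");comps(q,0,0,.06)
E
```

```text
table z 0.0002375214353632512 -0.00016352234471824672
top
[296. 173.] 1034 zt 0.1281 rect [617.5 -67.5] [64.5 64.9] 16.2 bbox [ 585. -100.] [651. -35.]
[358. 175.] 961 zt 0.1448 rect [ 615.1 -191.4] [36.2 47.2] 85.9 bbox [ 579. -211.] [ 649. -168.]
[432. 182.] 1451 zt 0.1273 rect [ 597.3 -338.7] [60.8 60.8] 79.6 bbox [ 562. -371.] [ 633. -303.]
[286. 249.] 960 zt 0.1281 rect [467. -43.] [63.8 64.1] 44.1 bbox [434. -76.] [500. -12.]
[429. 260.] 1167 zt 0.1446 rect [ 442.5 -322.4] [35.7 46.6] 67.3 bbox [ 405. -347.] [ 479. -293.]
[358. 256.] 668 zt 0.1479 rect [ 452.7 -183.6] [40.9 41. ] 20.4 bbox [ 428. -205.] [ 476. -159.]
[125. 268.] 663 zt 0.0862 rect [436.7 269.1] [80.4 80.6] 21.0 bbox [396. 229.] [477. 310.]
scene
[374. 163.] 691 zt 0.084 rect [441.6 268.1] [80.5 82.6] 64.0 bbox [400. 227.] [483. 311.]
[261. 214.] 2898 zt 0.1263 rect [548.5 -56.6] [ 66.3 214. ] 80.8 bbox [ 440. -101.] [654. -10.]
[190. 227.] 2714 zt 0.1443 rect [ 540.3 -187.8] [ 41. 205.] 87.9 bbox [ 438. -217.] [ 655. -160.]
[103. 246.] 4079 zt 0.1418 rect [ 525.6 -327.7] [ 60.5 212.5] 80.9 bbox [ 418. -374.] [ 637. -294.]
```

```bash
python3 - <<'E'
import numpy as np,cv2
from geo import *
S=dict(np.load("top0.npz")); C=dict(np.load("scene0.npz"))
# per-object top-band centre in both views (approx. centres from top view)
H=dict(cream=(.4527,-.1836,.147),cocoa=(.467,-.043,.128),spr=(.5973,-.3387,.126),choc=(.4425,-.3224,.144),salt=(.6175,-.0675,.128),must=(.615,-.191,.144),sleeve=(.4367,.269,.084))
for nm,s in (("top",S),("scene",C)):
    p=cloud(s)
    for k,(x,y,z) in H.items():
        m=(np.hypot(p[...,0]-x,p[...,1]-y)<.06)&(p[...,2]>z-(.012 if k!="sleeve" else .004))&(p[...,2]<z+.01)
        r=cv2.minAreaRect((p[m][:,:2]*1000).astype(np.float32))
        print(nm,k,m.sum(),np.round(r[0],1),np.round(r[1],1),round(r[2],1),p[m][:,2].max().round(4))
    # tray rims z 0.038..0.05
    m=(p[...,2]>.036)&(p[...,2]<.052)&(p[...,1]>.08)&(p[...,1]<.42)&(p[...,0]>.3)&(p[...,0]<.7)
    m&=np.hypot(p[...,0]-.4367,p[...,1]-.269)>.05
    mm=m.astype(np.uint8)
    n,l,st,c=cv2.connectedComponentsWithStats(mm,connectivity=8)
    for i in range(1,n):
        if st[i,4]<30: continue
        P=p[l==i]; r=cv2.minAreaRect((P[:,:2]*1000).astype(np.float32))
        print("  rim",c[i].round(),st[i,4],np.round(r[0],1),np.round(r[1],1),round(r[2],1),np.median(P[:,2]).round(4))
    m=(p[...,2]>.022)&(p[...,1]>.08)&(p[...,1]<.45)&(p[...,0]>.3)&(p[...,0]<.7)&(p[...,2]<.034)
    r=cv2.minAreaRect((p[m][:,:2]*1000).astype(np.float32));print("  tray",np.round(r[0],1),np.round(r[1],1),round(r[2],1))
E
python3 - <<'E'
import cv2
a=cv2.imread('pics/top0.png')[160:320,70:230];cv2.imwrite('pics/tray0.png',cv2.resize(a,(560,560),interpolation=cv2.INTER_CUBIC))
E
```

```text
top cream 416 [ 452.7 -183.6] [40.9 40.9] 20.4 0.1501
top cocoa 948 [467. -43.] [63.8 64.1] 44.1 0.1318
top spr 995 [ 597.3 -338.7] [60.8 60.8] 79.6 0.1297
top choc 518 [ 442.5 -322.4] [35.7 46.6] 67.3 0.1473
top salt 882 [617.6 -67.6] [64.5 64.5] 16.2 0.1312
top must 468 [ 615.2 -191.4] [36.2 46.9] 85.9 0.1467
top sleeve 407 [436.9 269.2] [80.2 80.5] 24.7 0.0897
  rim [172. 205.] 331 [566.3 189.8] [93.3 92.2] 62.6 0.0435
  rim [121. 218.] 443 [542. 295.] [102.9  71.8] 13.5 0.0434
  rim [182. 255.] 418 [461.5 165. ] [91.9 92.5] 13.3 0.0439
  tray [543.6 260.7] [329.7 311.1] 13.3
scene cream 259 [ 457.8 -184.8] [38.6 38.6] 38.8 0.1475
scene cocoa 461 [474.7 -45.4] [65.5 58.8] 73.1 0.129
scene spr 1138 [ 599.8 -339.3] [59.9 62. ] 78.9 0.127
scene choc 370 [ 445.4 -323. ] [36.2 47.6] 65.6 0.1454
scene salt 703 [623.6 -69.7] [65.1 58.4] 68.3 0.1283
scene must 459 [ 618.1 -192.1] [36.1 47.9] 85.1 0.1445
scene sleeve 196 [441.7 268.4] [80.8 80.1] 73.3 0.0859
  rim [339. 190.] 448 [464.9 164.1] [94.5 94. ] 13.2 0.0411
  rim [410. 194.] 451 [545.2 292.9] [104.8  73.9] 13.7 0.0414
  rim [376. 210.] 404 [570.5 188.4] [92.7 93.6] 64.3 0.0414
  tray [549. 259.] [333.3 311.6] 13.5
```

View pics/tray0.png

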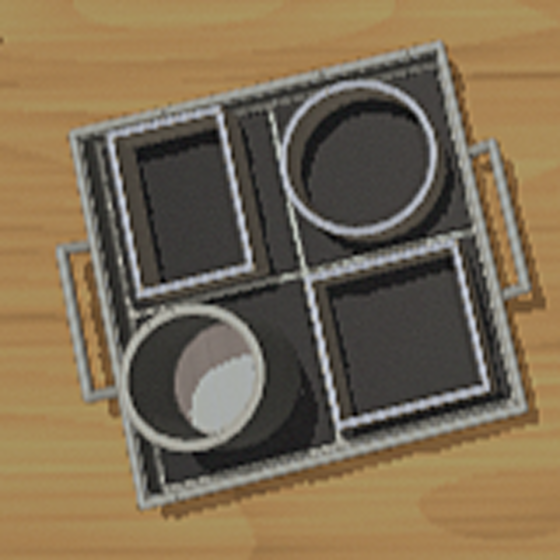

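```bash
cat > job.py <<'E'
import numpy as np,cv2
from plant import arm, planner, status, vision
from geo import *
def Rz(a):
    a=np.radians(a);y=np.array([np.cos(a),np.sin(a),0]);z=np.array([0,0,-1.])
    return np.stack([np.cross(y,z),y,z],1)
def show(t=""):
    s=status.read_state();print(t,"t",round(s["clock"],2),"pos",s["tool_pos"].round(4),"F",s["contact_force"].round(1),"gap",round(s["finger_gap"],3),"q",s["qpos"].round(0));return s
def snap(n,name):
    s=vision.snapshot(n);cv2.imwrite(f"pics/{name}.png",s["img"]);np.savez(f"{name}.npz",**s);return s
E
python3 - <<'E'
from job import *
# jaw angle feasibility
for nm,p,a in (("cream",(.4547,-.1842,.36),None),("cocoa",(.4688,-.0437,.36),None),("sleeve",(.439,.2686,.36),None),("round",(.5684,.1891,.34),None),("spr",(.5986,-.339,.34),[-10.7,79.3,-100.7,169.3]),("square",(.4632,.1646,.34),[13.3,103.3,-76.7,-166.7]),("choc",(.444,-.3227,.36),[66.5,-113.5]),("oblong",(.5436,.294,.36),[103.4,-76.6])):
    for b in (a or [13.3,103.3,-76.7,-166.7]):
        q=planner.inverse_kinematics(np.array(p),Rz(b)); print(nm,b,None if q is None else np.round(q))
arm.move_to(np.array([.4547-.06,-.1842,.36]),Rz(-76.7+180))
show(); snap("wrist","w1")
E
```

```text
cream 13.3 [-22.  10.  -5.  74.   0.  55.]
cream 103.3 [-22.  10.  -5.  74.   0. -35.]
cream -76.7 [-22.  10.  -5.  74.   0. 145.]
cream -166.7 [ -22.   10.   -5.   74.    0. -125.]
cocoa 13.3 [-5.  8. -8. 74.  0. 71.]
cocoa 103.3 [ -5.   8.  -8.  74.   0. -19.]
cocoa -76.7 [ -5.   8.  -8.  74.   0. 161.]
cocoa -166.7 [  -5.    8.   -8.   74.    0. -109.]
sleeve 13.3 [ 31.  13.  -2.  75.   0. 108.]
sleeve 103.3 [31. 13. -2. 75.  0. 18.]
sleeve -76.7 [  31.   13.   -2.   75.    0. -162.]
sleeve -166.7 [ 31.  13.  -2.  75.   0. -72.]
round 13.3 [18. 22.  7. 76.  0. 95.]
round 103.3 [18. 22.  7. 76.  0.  5.]
round -76.7 [  18.   22.    7.   76.    0. -175.]
round -166.7 [ 18.  22.   7.  76.   0. -85.]
spr -10.7 [-30.  32.  24.  82.   0.  71.]
spr 79.3 [-30.  32.  24.  82.   0. -19.]
spr -100.7 [-30.  32.  24.  82.   0. 161.]
spr 169.3 [ -30.   32.   24.   82.    0. -109.]
square 13.3 [20. 11. -8. 71.  0. 96.]
square 103.3 [20. 11. -8. 71.  0.  6.]
square -76.7 [  20.   11.   -8.   71.    0. -174.]
square -166.7 [ 20.  11.  -8.  71.   0. -84.]
choc 66.5 [-36.  16.   2.  76.   0. -13.]
choc -113.5 [-36.  16.   2.  76.   0. 167.]
oblong 103.4 [28. 24. 13. 80.  0. 15.]
oblong -76.6 [  28.   24.   13.   80.    0. -165.]
 t 2.8 pos [ 0.395  -0.1838  0.36  ] F [-1.1 -0.1 -0.3] gap 1.002 q [-25.   5. -12.  73.   0. -38.]
```

View pics/w1.png

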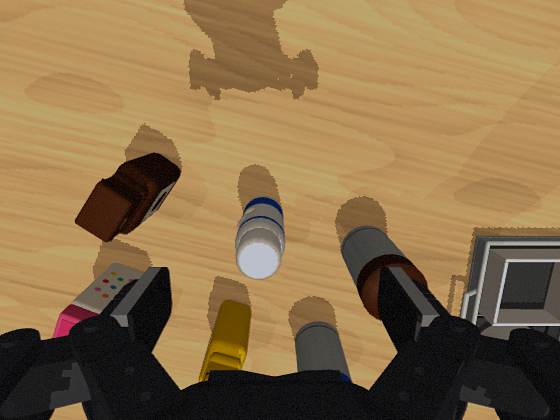

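The wrist view shows the cream can at about (260,240), with the chocolate bottle at (130,195). The cocoa shaker is partly behind the right finger. I'll compare its depth points with the other two cameras.

Run:
```python
from job import *
s=dict(np.load("w1.npz"));p=cloud(s)
for k,(x,y,z) in dict(cream=(.4547,-.1842,.147),choc=(.444,-.3227,.144)).items():
    m=(np.hypot(p[...,0]-x,p[...,1]-y)<.05)&(p[...,2]>z-.012)&(p[...,2]<z+.01)
    r=cv2.minAreaRect((p[m][:,:2]*1000).astype(np.float32));print(k,m.sum(),np.round(r[0],1),np.round(r[1],1),round(r[2],1),p[m][:,2].max())
```

```text
cream 1652 [ 455.  -184.2] [41.6 40.4] 12.6 0.1493726318038716
choc 2290 [ 444.5 -322.8] [36.3 46.4] 67.6 0.14573422453090956
```

The wrist view agrees with the two-camera average to within 0.5 mm, so I'll move the cream can now.

```bash
cat >> job.py <<'E'
def pick(xy,a,z,force=40,hover=.33,carry=.36,pre=1.0):
    arm.set_gripper(pre)
    arm.move_to(np.array([*xy,hover]),Rz(a))
    arm.move_l(np.array([*xy,z+.03]),max_speed=.2)
    hit=arm.move_l(np.array([*xy,z]),max_speed=.06,contact_N=8)
    s=show("down hit=%s"%hit)
    if hit: return False
    arm.set_gripper(0.0,force); s=show("grip")
    arm.move_l(np.array([*xy,z+.02]),max_speed=.06)
    arm.move_l(np.array([*xy,carry]),max_speed=.25); s=show("lift")
    return True
E
python3 - <<'E'
from job import *
print(pick((.455,-.1842),103.3,.184))
snap("scene","s2")
E
```

```text
down hit=False t 4.83 pos [ 0.4549 -0.1841  0.1837] F [-0.6  0.3 -0.4] gap 1.0 q [-22.  17. -25.  49.  -0. -35.]
grip t 5.31 pos [ 0.4553 -0.1843  0.1846] F [-1.1  0.9  5.6] gap 0.481 q [-22.  16. -25.  49.   0. -35.]
lift t 6.57 pos [ 0.4545 -0.184   0.3587] F [-0.3 -0.1 -2.3] gap 0.478 q [-22.  11.  -6.  74.  -0. -35.]
True
```

View pics/s2.png

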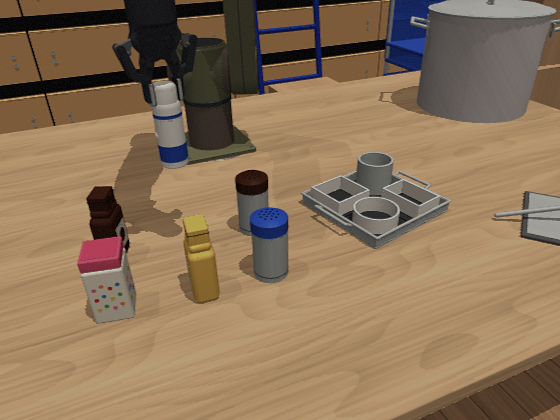

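The can hangs upright in the jaws at (170,120), with its bottom at (173,163), clear of the shakers. The measured weight of about 2.2 N matches.

```bash
cat >> job.py <<'E'
def place(xy,a,zp,carry=.36,cN=4,up=.33):
    arm.move_l(np.array([*xy,carry]),ori=Rz(a),max_speed=.3)
    arm.move_l(np.array([*xy,zp+.06]),max_speed=.2); show("above")
    arm.move_l(np.array([*xy,zp+.012]),max_speed=.08); arm.dwell(.2); f0=show("near")["contact_force"]
    hit=arm.move_l(np.array([*xy,zp-.006]),max_speed=.02,contact_N=cN)
    s=show("set hit=%s"%hit); dz=s["tool_pos"][2]-zp; print("dz",round(dz,4),"dF",(s["contact_force"]-f0).round(1))
    return hit,dz
def release(xy,up=.33):
    arm.dwell(.15)
    arm.set_gripper(1.0); arm.dwell(.2)
    s=show("open"); p=s["tool_pos"]
    arm.move_l(np.array([p[0],p[1],p[2]+.06]),max_speed=.1)
    arm.move_l(np.array([p[0],p[1],up]),max_speed=.25);show("up")
E
python3 - <<'E'
from job import *
print(place((.439,.2686),103.3,.194)); snap("scene","s3")
E
python3 -c "
import cv2
a=cv2.imread('pics/s3.png')[80:280,260:500];cv2.imwrite('pics/s3c.png',cv2.resize(a,None,fx=3,fy=3))"
```

```text
above t 8.96 pos [0.4396 0.2683 0.2548] F [ 0.5  0.2 -3.1] gap 0.479 q [ 31.  15. -15.  60.  -0.  18.]
near t 9.91 pos [0.4394 0.2688 0.2066] F [ 0.1  0.2 -1.9] gap 0.477 q [ 31.  17. -20.  53.   0.  18.]
set hit=True t 10.52 pos [0.4388 0.2685 0.1946] F [-0.1 -0.4  3.9] gap 0.481 q [ 31.  18. -21.  51.   0.  18.]
dz 0.0006 dF [-0.2 -0.6  5.8]
(True, np.float64(0.0006236642008812798))
```

View pics/s3c.png

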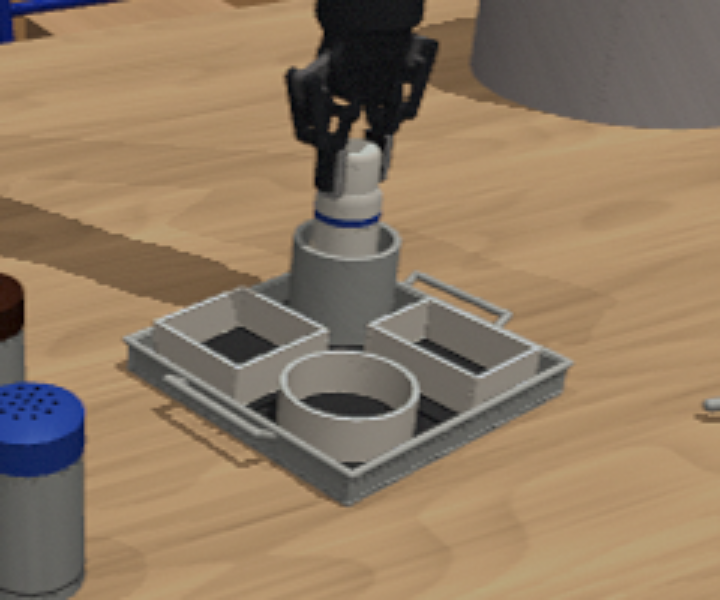

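The can stands in the sleeve at (345,190 in the enlarged crop), and floor contact came within 0.6 mm of the expected height. I'll release it and fetch the cocoa shaker.

```bash
python3 - <<'E'
from job import *
release(None)
if pick((.4690,-.0437),103.3,.157):
    print(place((.5684,.1891),103.3,.167)); snap("scene","s4"); snap("top","t4")
E
python3 -c "
import cv2
a=cv2.imread('pics/s4.png')[80:280,260:500];cv2.imwrite('pics/s4c.png',cv2.resize(a,None,fx=3,fy=3))"
```

```text
open t 11.43 pos [0.4381 0.2681 0.1937] F [ 0.1  0.1 -0.4] gap 0.999 q [ 31.  18. -21.  51.   0.  18.]
up t 12.63 pos [0.4382 0.2682 0.3301] F [ 0.3 -0.1 -1.4] gap 1.001 q [31. 13. -6. 71.  0. 18.]
down hit=False t 15.56 pos [ 0.4689 -0.0437  0.1568] F [-0.4 -0.3  0. ] gap 0.998 q [ -5.  16. -30.  44.  -0. -19.]
grip t 15.88 pos [ 0.4693 -0.0438  0.1578] F [-1.5  0.2  5.1] gap 0.765 q [ -5.  16. -30.  44.  -0. -19.]
lift t 17.25 pos [ 0.4683 -0.0436  0.3586] F [-0.7 -0.4 -2.8] gap 0.759 q [ -5.   9.  -8.  74.   0. -19.]
above t 19.06 pos [0.569  0.1886 0.2283] F [ 0.5  0.4 -2.8] gap 0.76 q [18. 24. -5. 60. -0.  5.]
near t 20.01 pos [0.5689 0.1893 0.1797] F [ 0.2  0.9 -3.2] gap 0.759 q [ 18.  26. -10.  54.  -0.   5.]
set hit=True t 20.62 pos [0.5683 0.1891 0.1678] F [-0.3 -0.3  4.6] gap 0.763 q [ 18.  27. -11.  52.   0.   5.]
dz 0.0008 dF [-0.5 -1.2  7.8]
(True, np.float64(0.0008294039307002177))
```

View pics/s4c.png

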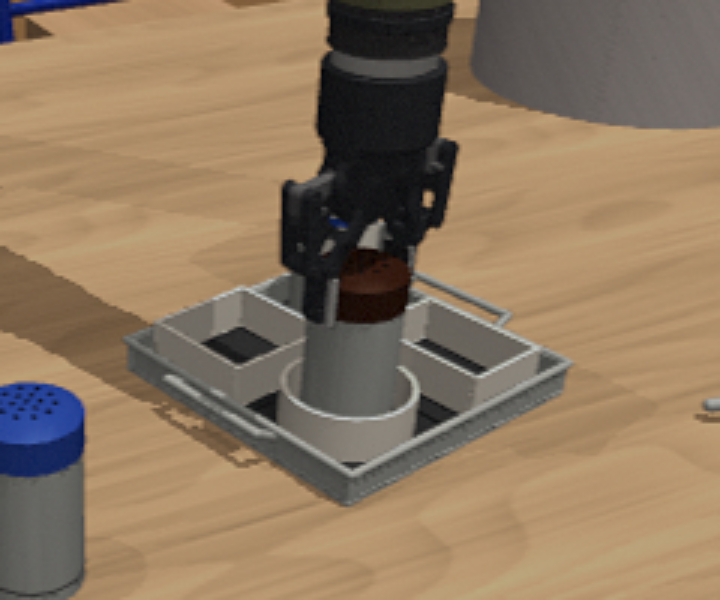

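The cocoa shaker sits in the round cup at (355,400 in the crop), and contact came at the expected depth. I'll release it and do the sprinkles canister next.

```bash
python3 - <<'E'
from job import *
release(None)
if pick((.5988,-.339),79.3,.171):
    snap("scene","s5a")
    print(place((.4632,.1646),103.3,.181)); snap("scene","s5"); snap("top","t5")
E
python3 -c "
import cv2,numpy as np
a=cv2.imread('pics/s5.png')[80:280,260:500];b=cv2.imread('pics/s5a.png')
cv2.imwrite('pics/s5c.png',np.hstack([cv2.resize(a,(480,400)),cv2.resize(b[20:320,0:240],(320,400))]))"
```

```text
open t 21.41 pos [0.5672 0.1887 0.1663] F [-0.7  0.6 -0.5] gap 0.999 q [ 18.  27. -11.  52.   0.   5.]
up t 22.73 pos [0.5672 0.1887 0.3297] F [ 0.9 -0.6  0.6] gap 0.999 q [18. 22.  6. 74.  0.  5.]
down hit=False t 26.29 pos [ 0.5987 -0.339   0.1707] F [0.6 0.  0.1] gap 1.004 q [-30.  35.   4.  60.  -0. -19.]
grip t 26.65 pos [ 0.5993 -0.3395  0.1718] F [ 0.7 -1.   2.8] gap 0.689 q [-30.  35.   5.  60.  -0. -19.]
lift t 27.96 pos [ 0.5985 -0.3388  0.3585] F [ 0.6 -0.5 -3. ] gap 0.691 q [-30.  32.  27.  85.   0. -19.]
above t 30.64 pos [0.4639 0.1644 0.2418] F [ 0.2  0.2 -1.5] gap 0.694 q [ 20.  14. -19.  57.  -0.   6.]
near t 31.59 pos [0.4636 0.1648 0.1936] F [-0.1 -0.2 -2.5] gap 0.693 q [ 20.  16. -24.  50.   0.   6.]
set hit=True t 32.2 pos [0.4631 0.1646 0.1817] F [-1.4 -1.4  4.2] gap 0.693 q [ 20.  17. -25.  48.   0.   6.]
dz 0.0007 dF [-1.3 -1.2  6.6]
(True, np.float64(0.0007222145667664104))
```

View pics/s5c.png

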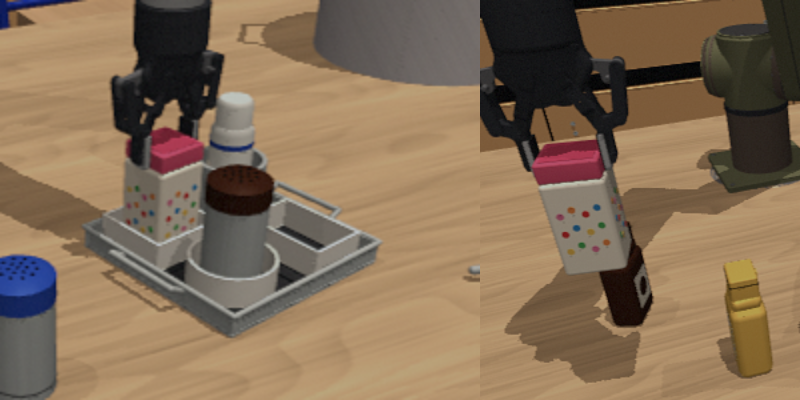

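The canister stands in the square cup at (163,200), and the cream can and cocoa shaker are upright beside it. The chocolate bottle is last.

```bash
python3 - <<'E'
from job import *
release(None)
if pick((.4445,-.3227),66.9,.184,carry=.375):
    snap("scene","s6a")
    print(place((.5436,.294),103.4,.194,carry=.375)); snap("scene","s6")
E
python3 -c "
import cv2,numpy as np
a=cv2.imread('pics/s6.png')[80:280,260:500];b=cv2.imread('pics/s6a.png')
cv2.imwrite('pics/s6c.png',np.hstack([cv2.resize(a,(480,400)),cv2.resize(b[20:320,0:240],(320,400))]))"
```

```text
open t 33.03 pos [0.4622 0.1642 0.1808] F [ 0.7 -0.2 -0.5] gap 1.0 q [ 20.  17. -25.  48.  -0.   6.]
up t 34.29 pos [0.4622 0.1642 0.3298] F [-0.3  0.2 -0.5] gap 0.997 q [20. 11. -9. 70. -0.  6.]
down hit=False t 37.67 pos [ 0.4444 -0.3227  0.1838] F [-0.3  0.9  1.3] gap 1.002 q [-36.  22. -17.  52.   0. -13.]
grip t 38.19 pos [ 0.4446 -0.3231  0.1845] F [-0.7 -1.1  3.2] gap 0.399 q [-36.  22. -17.  52.  -0. -13.]
lift t 39.51 pos [ 0.444  -0.3224  0.3735] F [-0.3  0.5 -3.2] gap 0.398 q [-36.  16.   4.  78.   0. -13.]
above t 42.55 pos [0.5442 0.2939 0.2551] F [ 0.4 -0.2 -2.2] gap 0.397 q [28. 25.  0. 65. -0. 15.]
near t 43.5 pos [0.544  0.2942 0.2067] F [ 0.8 -0.7 -2.5] gap 0.402 q [28. 27. -4. 59.  0. 15.]
set hit=True t 44.11 pos [0.5434 0.2939 0.1945] F [ 0.9 -0.6  4.7] gap 0.396 q [28. 27. -5. 57. -0. 15.]
dz 0.0005 dF [0.2 0.1 7.2]
(True, np.float64(0.0005170292664243847))
```

View pics/s6c.png

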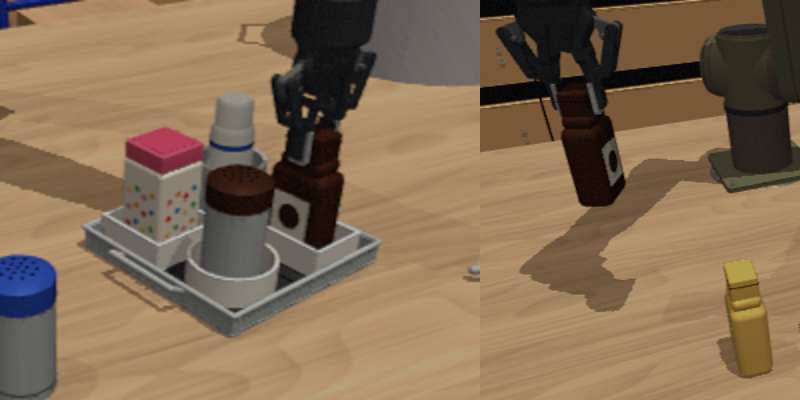

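The bottle stands in the oblong cup at (310,200). I'll release it, move clear and check everything.

Run:
```python
from job import *
release(None,up=.36)
arm.move_to(np.array([.3,.0,.36]),Rz(90)); arm.dwell(.3)
out=[]
E0=dict(cream=(.439,.2686,.156),cocoa=(.5684,.1891,.137),spr=(.4632,.1646,.135),choc=(.5436,.294,.153),salt=(.6193,-.068,.127),must=(.617,-.192,.143))
for nm in ("top","scene"):
    s=snap(nm,nm+"7");p=cloud(s)
    for k,(x,y,z) in E0.items():
        m=(np.hypot(p[...,0]-x,p[...,1]-y)<.05)&(p[...,2]>z-.012)&(p[...,2]<z+.02)
        if m.sum()<20: print(nm,k,"few",m.sum());continue
        r=cv2.minAreaRect((p[m][:,:2]*1000).astype(np.float32))
        print(nm,k,np.round(r[0],1),np.round(r[1],1),round(r[2],1),"ztop p95",np.percentile(p[m][:,2],95).round(4),"exp",z)
show()
a,b=[cv2.imread(f"pics/{n}7.png") for n in("top","scene")]
cv2.imwrite("pics/f7.png",np.hstack([cv2.resize(a[140:320,60:260],(400,360)),cv2.resize(b[100:280,270:470],(400,360))]))
```

```text
open t 45.07 pos [0.5426 0.2935 0.1931] F [-0.2  0.9 -0.3] gap 0.997 q [28. 27. -6. 57. -0. 15.]
up t 46.39 pos [0.5426 0.2934 0.3596] F [ 0.5 -0.1 -0.9] gap 0.998 q [28. 24. 13. 80. -0. 15.]
top cream [435.7 267.9] [40.8 40.8] 88.5 ztop p95 0.1583 exp 0.156
top cocoa [565.5 189.1] [65.  63.3] 44.5 ztop p95 0.1384 exp 0.137
top spr [461.4 164.6] [60.4 60.4] 13.4 ztop p95 0.1381 exp 0.135
top choc [541.3 292.7] [46.5 36.1] 12.6 ztop p95 0.1553 exp 0.153
top salt [617.2 -67.6] [64.6 64.4] 46.7 ztop p95 0.1281 exp 0.127
top must [ 615.2 -191.2] [36.3 46.7] 85.4 ztop p95 0.1451 exp 0.143
scene cream [441.3 267. ] [38.9 39.3] 4.0 ztop p95 0.1566 exp 0.156
scene cocoa [571.3 184.4] [66.  58.4] 26.2 ztop p95 0.1369 exp 0.137
scene spr [464.9 163.4] [62.3 61.2] 12.6 ztop p95 0.1362 exp 0.135
scene choc [544.7 290.6] [47.1 37.1] 14.2 ztop p95 0.1537 exp 0.153
scene salt [625.  -69.8] [65.6 59.2] 74.0 ztop p95 0.1268 exp 0.127
scene must [ 618.4 -192.2] [36.  48.1] 85.9 ztop p95 0.1436 exp 0.143
 t 48.21 pos [3.003e-01 1.000e-04 3.600e-01] F [-0.2 -0.  -0.5] gap 1.001 q [  0.  -9. -25.  74.  -0.   0.]
```

View pics/f7.png

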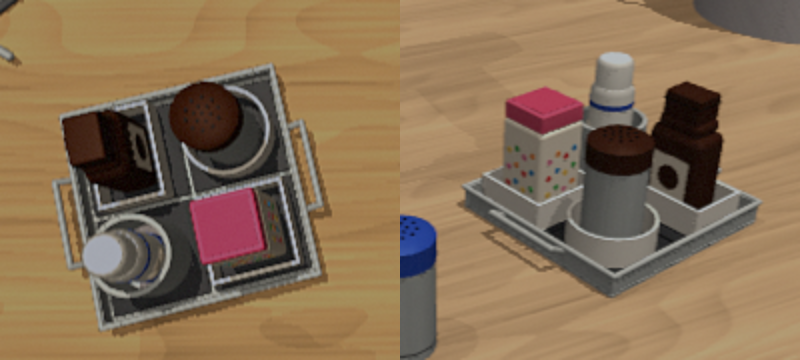

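All four stand upright, centred in their holders with their tops at the expected heights. The salt and mustard haven't moved and the gripper is clear.

Run:
```python
from plant import arm
arm.close_job()
```

```text
the job is handed in; nothing more can be done
```

The toppings caddy is ready and handed in at about 48 s of the 106 s. I placed the items in the order you gave: cream can in the sleeve, cocoa shaker in the round cup, sprinkles in the square cup, chocolate bottle in the oblong cup. Each was lowered until it touched, within 1 mm of the expected floor height, and only then released.

**Last checks:**
- **Placed items:** all four stand upright within about 3 mm of their holders' measured centres. Their tops are within 1–3 mm of the heights expected on the well floors.
- **Salt and mustard:** neither moved by more than about 1.5 mm between the first and last pictures, which is within measuring error.
- **Robot:** the open gripper is well clear of everything.

**Disagreement:** the top and scene cameras differed by about 3–5 mm in x, so I used their average. The wrist camera agreed with that average to about 0.5 mm on the cream can and chocolate bottle. No check failed.

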